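# Set the depth wheel of the key cutter

## Task

On the bench stand two alike key-cutting machines; one has a brass key blank clamped in its vice, the other's vice is empty. On the machine with the blank, roll the knurled depth wheel by its edge until the digit 5 stands centred in its window. Leave the other machine's wheel as it is.

Things in the scene. Friction and masses are not known exactly. Their poses are not given: they have to be found in the camera images.
- cutter_wheel (a joint): Depth wheel of the machine holding the blank; rad, grows as the wheel's top rolls along +x of point cutter_wheel_top. Digits 0-9 on the black drum (upright seen from the front) turn with it; k is centred in the window at k x 0.6283 (5 at 3.142). Starts between 1.9 and 3.7 digits; stops at -0.2 and 5.85. Friction (0.05 N m) holds it. A fingertip pressed 3 to 5 mm into its top drives it: 1 rad per 50 mm.
- cutter_wheel_top (a point): Top of that wheel's knurled rim, mid-width, 125 mm above the bench; fixed to the machine, does not turn. Wheel: 100 mm diameter, 24 mm wide, axis along y, sprung: yields down from 4 N, 8 mm at most (9 N). x: level, machine front to rear; z up. It stands 32 mm out of its housing. The window hood starts 15 mm to +y, its top 9 mm lower; motor head and lever, to 191 mm high, are 95 mm and more to +y.
- spare_rim (a point): A point on the rim of the like wheel on the other machine, the one with the empty vice (same shape and sizes, fixed to the bench). It turns with that wheel, whose centre is 50 mm from it. To be left alone.

How it is judged:
At the end, for the whole second after the job is handed in: The wheel of the machine with the key blank is at rest with the digit 5 centred in its window to within 12 degrees of wheel turn (3.142 +/- 0.21 rad) (value of joint cutter_wheel between 2.932 and 3.351 rad and velocity of joint cutter_wheel between -0.05 and 0.05 rad/s); the robot touches nothing.
It fails at once if the other machine's wheel is turned (its rim moves more than 10 mm) (distance of spare_rim from where it was at the start of the episode above 0.01 m).
It also fails if it takes over 40 s, if anything falls off the work surface, if the arm or the gripper's body presses on something with over 40 N, if the wrist force passes 120 N, or if a joint passes its speed limit or range.

## Robot

A 7-joint arm with a two-finger parallel gripper is mounted at the origin on the work surface. World frame = base frame: x ahead of the robot, y to its left, z up, the work surface at z = 0. Lengths are in m, angles in rad, forces in N, time in s.
With the tool pointing down it reaches from about 0.4 to 0.85 m from the base axis. Payload 10.4 kg.
Tool frame: the origin (TCP) lies at the very end of the fingers, on their centre line; the grasp point (between the pads) lies manip.hold_point_z behind it (manip.hold_point_z is the distance from the TCP to the grasp point, in m); z points along the fingers, x is the direction in which the jaws open and shut, and the axes are right-handed (so a half turn about z gives the same grasp; the last joint's range is limited). The gripper opens to 85 mm and grips with 20 to 120 N. Pads are 22 mm wide; open, the fingers measure 114 mm over their backs; the gripper's body (76 mm by 85 mm) begins 54 mm behind the grasp point. The pads swing forward as they close: fully open they stand 13 mm farther back than shut.
Start: joints at [-1.187, 0.332, -0.065, 1.46, 0.022, 1.35, -0.088], TCP at [0.247, 0.574, 0.231] pointing down, gripper open.
Joint ranges: [-2.6, 2.6], [-0.5, 2.12], [-1.47, 1.34], [0.16, 2.42], [-1.27, 4.41], [0.06, 2.06], [-2.6, 2.6]. Speed limits (rad/s): [2.22, 2.22, 2.79, 2.79, 3.14, 3.14, 3.14].

## Interface

Orientations are given as a unit quaternion [x, y, z, w].
In Python, from workcell import readout, camera, camera_info, manip gives the robot as it stands.
- The arm moves only by the tool play_rows, never from a script. Its argument "rows" is a list of rows, each a list of 3 entries, a list of its own where there are three numbers: the shift along the world's x, y, z in mm, then the turn, a rotation vector about the world's x, y, z in degrees, then the finger opening in mm, from 0 to 85.4. In form: [[[tx, ty, tz], [rx, ry, rz], fingers], ...]. A call has 1 to 12 rows; each row shifts and turns the commanded pose from where the row before left it; what a row does not reach is not made up. A row lasts 1/8 s, in which the tool goes at most 62.5 mm and 10.7 degrees, less where a joint would pass 70% of its speed; a pose out of reach is approached as far as the arm can. A call with a gripper value outside its range is refused whole. The fingers move at their own pace and stop on an object; "force" is the grip in N (left out, the last holds). Time passes only in rows, so rows that do not move let the fingers close. It gives the time, the measured TCP pose, the force and the opening at its end, in the units of the state.
- readout.get_obs(): the state, without advancing time (a new reading comes with each control period).
- camera(name): name is "side" or "top" or "wrist"; returns the picture (420x560x3 uint8, blue, green, red); there is no depth.
- camera_info(name): a dict with "fx", "fy", "cx", "cy" (pixels), "world_from_camera" (4x4, takes a point from camera to world coordinates). Camera axes: x right, y up, looking along -z (the intrinsics and any distortion apply to the point x, -y, -z); pixel columns grow to the right and rows downward; lengths in m; the calibration is good to about 2 mm. The wrist camera is an equidistant fisheye: a pixel r from the principal point sees the ray r / f radians off the axis. A picture is of the moment at which its call begins: read the wrist's pose just before it. camera_info takes no time and is no camera call; for the wrist camera it gives the pose at the moment of the call.
- manip.hand_in(): hands the job in, once; it reports no verdict.
The state is a dict: "clock": time; "joint_pos": joint angles; "joint_velocities": joint speeds; "tau": joint torques, N m; "position": TCP position; "ee_rot": TCP orientation; "ft_force": force on the tool from outside, world axes, zero at the start; "torque": the same for the moment, N m; "grip_width": opening from 0.0 (shut) to 1.0 (fully open).
Only numpy, scipy, OpenCV 4.12 (cv2) and the standard library are available. Lean on these libraries where they do the work, as an engineer would, in place of code of your own. Each camera call takes 0.05 s, during which the arm holds its last target.

## Working session

There is one attempt and no reset: what is moved stays moved. The work goes in short steps, Python scripts to look and compute and a tool call to move; the robot and the scene stay as the last step left them, time stands still between calls to the robot, and variables do not carry over. Pictures are saved under pics/ and viewed, and the job is handed in when it is done.

Besides the shell and the picture viewer there is one more tool, called after "Call:" by a JSON object that holds its "method" and its "body". play_rows: Moves the arm, as the interface text tells. Its arguments: {"type":"object","properties":{"rows":{"type":"array"},"force":{"type":"number"}},"required":["rows"]}

```bash
mkdir -p pics; ls
python3 - <<'E'
from workcell import readout, camera, camera_info, manip
import cv2,json
o=readout.get_obs(); print(o)
print(manip.hold_point_z)
for n in ("side","top","wrist"):
    i=camera_info(n); print(n,i)
    cv2.imwrite(f"pics/{n}0.png",camera(n))
E
```

```text
pics
{'clock': 0.0, 'joint_pos': array([-1.18660166,  0.33284932, -0.06470168,  1.4609146 ,  0.02159593,
        1.34988996, -0.08849859]), 'joint_velocities': array([-0.0012994 , -0.00102772, -0.00107136,  0.00040765, -0.00151547,
        0.0003297 ,  0.00092739]), 'tau': array([-3.83614988e-04, -6.25453234e+01,  4.89763822e-02, -3.91606236e+01,
        1.62298023e-02,  9.84587939e-03, -2.99281214e-05]), 'position': array([0.2471517 , 0.57366463, 0.23054277]), 'ee_rot': array([ 8.35358087e-01,  5.49705740e-01, -5.54013966e-04,  3.99369946e-04]), 'ft_force': array([ 0.82176429, -0.14788192, -0.43969361]), 'torque': array([ 0.06489082, -0.01073119,  0.01587844]), 'grip_width': 1.0007090075790042}
0.0187
side {'fx': 435.85941289171853, 'fy': 435.85941289171853, 'cx': 282.6865729728056, 'cy': 203.1481712421085, 'world_from_camera': array([[-0.93932544,  0.25039264, -0.23445948,  0.35528094],
       [-0.34267453, -0.65396531,  0.67446537,  0.37303119],
       [ 0.01555279,  0.71388577,  0.70008943,  0.62531009],
       [ 0.        ,  0.        ,  0.        ,  1.        ]])}
top {'fx': 383.167494562777, 'fy': 383.167494562777, 'cx': 279.03714115788586, 'cy': 212.61131362716657, 'world_from_camera': array([[ 0.02691661,  0.99577798, -0.08775938,  0.4390486 ],
       [-0.99954153,  0.02802774,  0.01145331, -0.09643697],
       [ 0.01386466,  0.08741086,  0.99607586,  0.78997055],
       [ 0.        ,  0.        ,  0.        ,  1.        ]])}
wrist {'fx': 325.19226210127806, 'fy': 325.19226210127806, 'cx': 282.64394843913317, 'cy': 202.56611165365376, 'world_from_camera': array([[ 3.95431568e-01, -8.75222023e-01, -2.78604172e-01,
         1.75627891e-01],
       [ 9.18494947e-01,  3.76486580e-01,  1.20933404e-01,
         6.04394381e-01],
       [-9.52846830e-04, -3.03717410e-01,  9.52761684e-01,
         3.72799098e-01],
       [ 0.00000000e+00,  0.00000000e+00,  0.00000000e+00,
         1.00000000e+00]])}
```

View pics/side0.png

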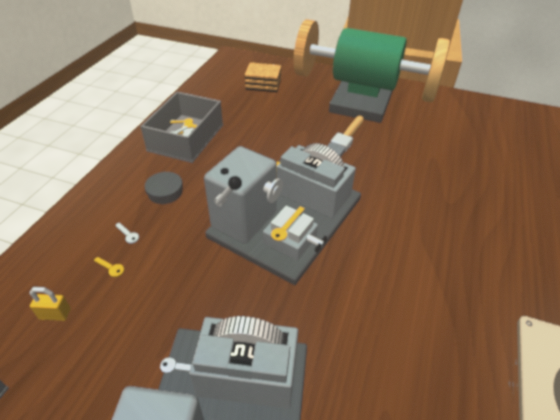

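View pics/top0.png

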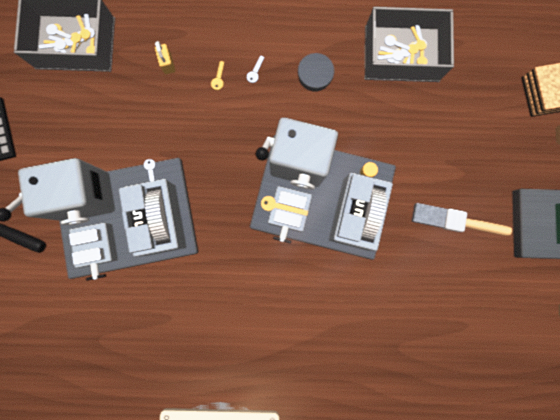

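View pics/wrist0.png

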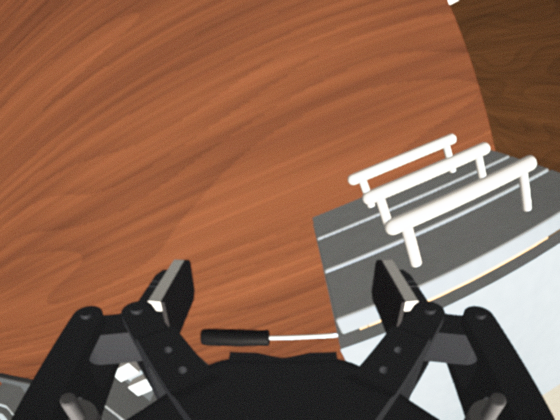

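Run:
```python
import cv2
a=cv2.imread("pics/top0.png"); s=cv2.imread("pics/side0.png")
cv2.imwrite("pics/topz.png",cv2.resize(a[160:260,320:410],None,fx=6,fy=6,interpolation=cv2.INTER_CUBIC))
cv2.imwrite("pics/sidez.png",cv2.resize(s[130:230,260:370],None,fx=6,fy=6,interpolation=cv2.INTER_CUBIC))
```

```text
(no output)
```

View pics/topz.png

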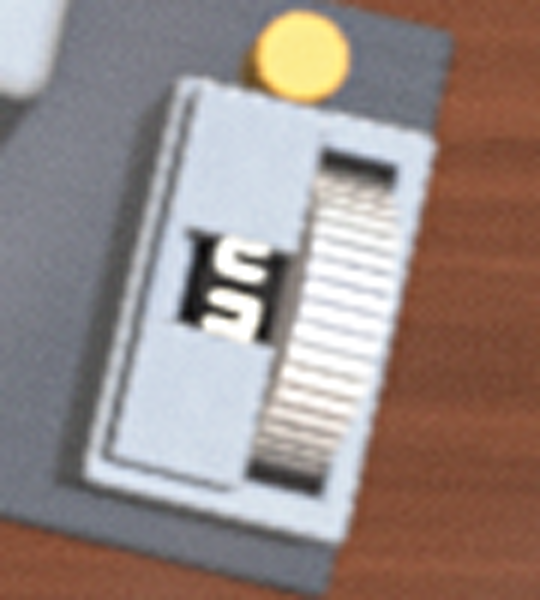

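View pics/sidez.png

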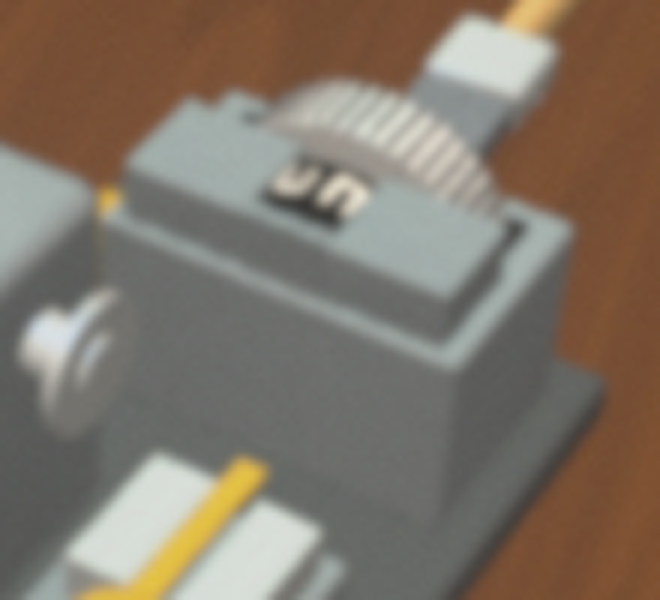

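```bash
cat > h.py <<'E'
import numpy as np
from workcell import readout, camera, camera_info, manip
def ray(n,u,v,i=None):
    i=i or camera_info(n); T=np.array(i["world_from_camera"])
    x=(u-i["cx"])/i["fx"]; y=(v-i["cy"])/i["fy"]
    if n=="wrist":
        r=np.hypot(x,y); d=np.array([x/r*np.sin(r),-y/r*np.sin(r),-np.cos(r)]) if r>1e-9 else np.array([0,0,-1.])
    else: d=np.array([x,-y,-1.])
    return T[:3,3],T[:3,:3]@d
def plane(n,u,v,z,i=None):
    o,d=ray(n,u,v,i); return o+d*(z-o[2])/d[2]
def proj(n,P,i=None):
    i=i or camera_info(n); T=np.linalg.inv(np.array(i["world_from_camera"])); p=T[:3,:3]@np.array(P)+T[:3,3]
    x,y,z=p[0],-p[1],-p[2]
    if n=="wrist":
        r=np.hypot(x,y); t=np.arctan2(r,z); return np.array([i["cx"]+i["fx"]*t*x/r,i["cy"]+i["fy"]*t*y/r])
    return np.array([i["cx"]+i["fx"]*x/z,i["cy"]+i["fy"]*y/z])
E
python3 - <<'E'
from h import *
P={}
for k,(a,b) in dict(rl=(322,150),rr=(397,170),fl=(248,468),fr=(322,492),br=(437,133),bf=(345,545)).items():
    P[k]=plane("top",320+a/6-.4,160+b/6-.4,0.093); print(k,P[k].round(4))
c=(P['rl']+P['rr']+P['fl']+P['fr'])/4; print("slot c",c)
for a,b in (('fl','rl'),('fr','rr'),('bf','br')):
    d=P[b]-P[a]; print(np.linalg.norm(d),np.degrees(np.arctan2(d[1],d[0])))
for a,b in (('rr','rl'),('fr','fl')):
    d=P[b]-P[a]; print(np.linalg.norm(d),np.degrees(np.arctan2(d[1],d[0]))-90)
c[2]=.125; print("side px of top",proj("side",c),(proj("side",c)-[260,130])*6, "top",(proj("top",c)-[320,160])*6)
E
```

```text
rl [ 0.5572 -0.2768  0.093 ]
rr [ 0.5516 -0.2999  0.093 ]
fl [ 0.459  -0.2548  0.093 ]
fr [ 0.4523 -0.2774  0.093 ]
br [ 0.5635 -0.3123  0.093 ]
bf [ 0.4365 -0.2844  0.093 ]
slot c [ 0.5050379  -0.27721486  0.093     ]
0.10063605099557779 -12.632545437348263
0.10185577655363277 -12.814125470847564
0.13001492502796733 -12.367093182902495
0.023804431447157704 -13.448694191975477
0.02353087260070445 -16.42962125301628
side px of top [322.02830037 147.30127168] [372.16980224 103.80763007] top [348.51231856 307.02978691]
```

Run:
```python
import numpy as np
k=np.arange(19); az=np.radians(np.linspace(66.68,-28.76,19)); r=np.linspace(.6246,.576,19)
p=np.c_[r*np.cos(az),r*np.sin(az)]*1000
print(np.diff(p,axis=0).round(0).astype(int).tolist()); print(np.diff(p,axis=0).round(0).sum(0)+p[0])
```

```text
[[51, -28], [48, -32], [44, -36], [41, -40], [37, -43], [32, -46], [28, -49], [23, -51], [18, -53], [13, -54], [8, -55], [3, -55], [-2, -55], [-7, -54], [-12, -53], [-17, -51], [-22, -49], [-26, -47]]
[ 507.25795152 -277.42466457]
```

Call:
{"method": "play_rows", "body": {"rows": [[[51,-28,15],[0,0,-4.4],0],[[48,-32,15],[0,0,-4.4],0],[[44,-36,15],[0,0,-4.4],0],[[41,-40,15],[0,0,-4.4],0],[[37,-43,10],[0,0,-4.4],0],[[32,-46,0],[0,0,-4.4],0],[[28,-49,0],[0,0,-4.4],0],[[23,-51,0],[0,0,-4.4],0],[[18,-53,0],[0,0,-4.4],0],[[13,-54,0],[0,0,-4.4],0],[[8,-55,0],[0,0,-4.4],0],[[3,-55,0],[0,0,-4.4],0]]}}

```text
clock: 1.65
position: [0.5933, 0.0302, 0.301]
ee_rot: [0.993, 0.12, -0.0, 0.0]
ft_force: [0.4, 0.5, -0.9]
grip_width: -0.004
```

Call:
{"method": "play_rows", "body": {"rows": [[[-2,-55,0],[0,0,-4.4],0],[[-7,-54,0],[0,0,-4.4],0],[[-12,-53,0],[0,0,-4.4],0],[[-17,-51,0],[0,0,-4.4],0],[[-22,-49,0],[0,0,-4.4],0],[[-28,-47,0],[0,0,-4.4],0],[[0,0,-40],[0,0,0],0],[[0,0,-40],[0,0,0],0],[[0,0,-20],[0,0,0],0],[[0,0,0],[0,0,0],0],[[0,0,0],[0,0,0],0]]}}

```text
clock: 3.02
position: [0.5057, -0.2772, 0.2024]
ee_rot: [0.994, -0.109, 0.001, 0.0]
ft_force: [-0.3, 0.1, 1.0]
grip_width: 0.001
```

Run:
```python
from h import *
import cv2
i=camera_info("wrist"); a=camera("wrist"); cv2.imwrite("pics/w1.png",a); cv2.imwrite("pics/t1.png",camera("top"))
np.save("w1.npy",i,allow_pickle=True)
o=readout.get_obs(); print(o["position"],o["ee_rot"],o["clock"],o["ft_force"],o["joint_pos"])
print(proj("wrist",[.505,-.277,.125],i), proj("wrist",o["position"],i))
```

```text
[ 0.50582171 -0.2772683   0.20253197] [ 9.94048683e-01 -1.08932875e-01  9.01897850e-04  1.75634049e-04] 3.125 [-0.86502612 -0.23388469 -0.17275891] [-0.11312522  0.26997345  0.64019058  1.66472734 -0.16847829  1.26081806
  0.34273541]
[281.6524073  212.53166552] [283.06061352 264.79945508]
```

View pics/w1.png

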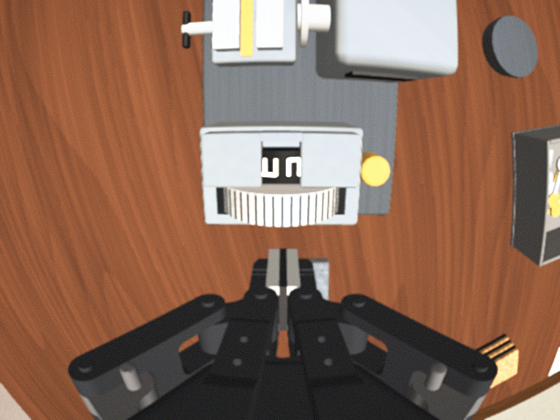

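View pics/t1.png

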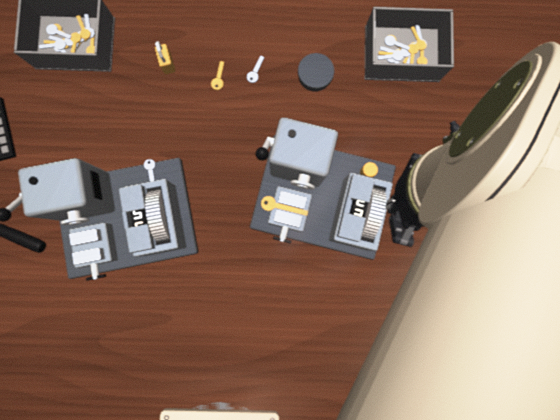

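Run:
```python
import cv2
a=cv2.imread("pics/w1.png")
z=cv2.rotate(cv2.resize(a[120:235,245:325],None,fx=7,fy=7,interpolation=cv2.INTER_CUBIC),cv2.ROTATE_90_COUNTERCLOCKWISE)
cv2.imwrite("pics/w1z.png",z); print(z.shape)
```

```text
(560, 805, 3)
```

View pics/w1z.png

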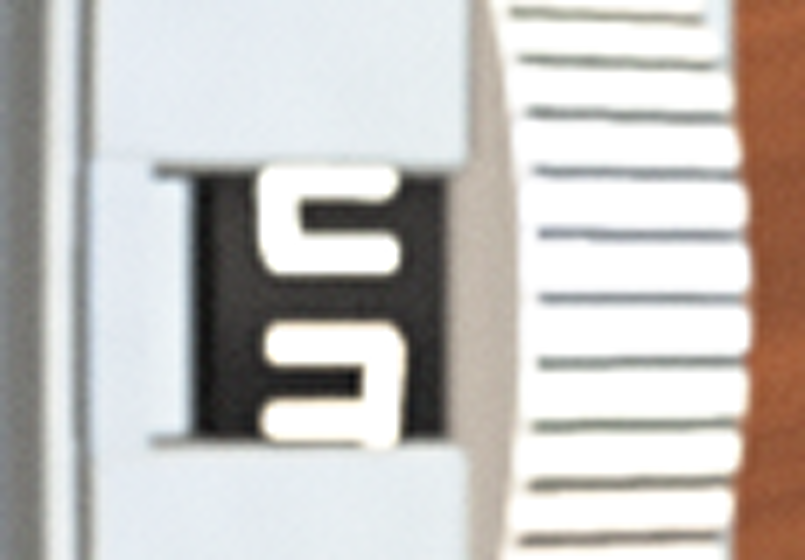

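Run:
```python
from h import *
i=np.load("w1.npy",allow_pickle=True).item()
u=np.array([.976,-.218,0]);w=np.array([.218,.976,0]);c=np.array([.505,-.277,.125])
for v in (193.8,226.7):
    p=plane("wrist",282.5,v,.125,i); print(p,(p-c)@u*1e3,(p-c)@w*1e3)
# x extent
for uu,v in ((203,130),(361,127),(205,223),(357,223)):
    p=plane("wrist",uu,v,.093,i); print(p,(p-c)@u*1e3,(p-c)@w*1e3)
# rim chord ends on housing / slot ends
for uu,v in ((217,201),(346,201)):
    p=plane("wrist",uu,v,.093,i); print(p,(p-c)@u*1e3,(p-c)@w*1e3)
```

```text
[ 0.50861354 -0.26350716  0.125     ] 0.5853758122745445 13.956766728341194
[ 0.50322517 -0.28780583  0.125     ] 0.6234365176043637 -10.933406091263384
[ 0.45703625 -0.20791226  0.093     ] -61.87374471972091 56.97353442106306
[ 0.57850503 -0.23243943  0.093     ] 62.026703481138966 59.51520790687886
[ 0.43707131 -0.28330649  0.093     ] -64.92359149601245 -20.963588508559443
[ 0.56253962 -0.31111745  0.093     ] 63.59627048292012 -20.754993167129257
[ 0.45275569 -0.26681489  0.093     ] -53.21080062692578 -1.448594789151587
[ 0.55621311 -0.28976758  0.093     ] 52.76732303607098 -1.2966975639537028
```

Call:
{"method": "play_rows", "body": {"rows": [[[-13,4.5,-30],[0,0,0],0],[[0,0,-30],[0,0,0],0],[[0,0,-13],[0,0,0],0],[[0,0,-4],[0,0,0],0],[[0,0,-4],[0,0,0],0],[[0,0,0],[0,0,0],0]]}}

```text
clock: 3.88
position: [0.4932, -0.2729, 0.1217]
ee_rot: [0.994, -0.109, 0.001, 0.0]
ft_force: [-1.8, 1.8, 6.2]
grip_width: 0.003
```

Call:
{"method": "play_rows", "body": {"rows": [[[3.2,-0.7,-0.5],[0,0,0],0],[[3.2,-0.7,0],[0,0,0],0],[[3.2,-0.7,0],[0,0,0],0],[[3.2,-0.7,0],[0,0,0],0],[[3.2,-0.7,0],[0,0,0],0],[[3.2,-0.7,0],[0,0,0],0],[[3.2,-0.7,0],[0,0,0],0],[[3,-0.7,0],[0,0,0],0],[[0,0,0],[0,0,0],0]]}}

```text
clock: 5.0
position: [0.5194, -0.2787, 0.1218]
ee_rot: [0.994, -0.109, 0.002, 0.0]
ft_force: [0.9, 0.6, 6.0]
grip_width: -0.001
```

```bash
cat > snap.py <<'E'
import sys,cv2
from h import *
i=camera_info("wrist"); a=camera("wrist"); n=sys.argv[1]; cv2.imwrite(f"pics/{n}.png",a); np.save(n+".npy",i,allow_pickle=True)
o=readout.get_obs(); print(o["position"],o["ft_force"],o["clock"])
# rows of the image around the hood window: follow a point on the hood
p=proj("wrist",[.5125,-.2425,.116],i); print(p)
x,y=int(p[0]),int(p[1])
z=cv2.rotate(cv2.resize(a[max(y-60,0):y+55,max(0,x-40):x+40],None,fx=7,fy=7,interpolation=cv2.INTER_CUBIC),cv2.ROTATE_90_COUNTERCLOCKWISE)
cv2.imwrite(f"pics/{n}z.png",z)
E
python3 snap.py w2
```

```text
[ 0.51939722 -0.27873695  0.12184194] [0.8421393  0.17127902 5.69287873] 5.05
[252.14126692 195.63659201]
```

View pics/w2.png

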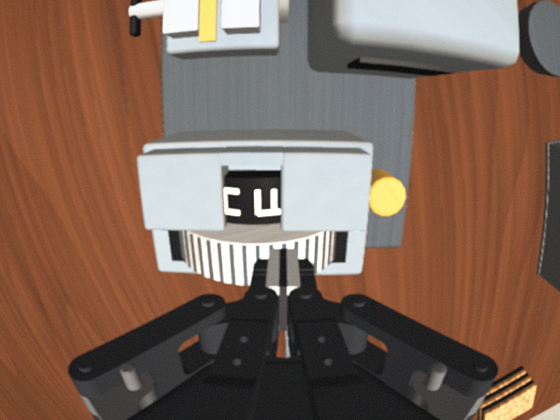

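View pics/w2z.png

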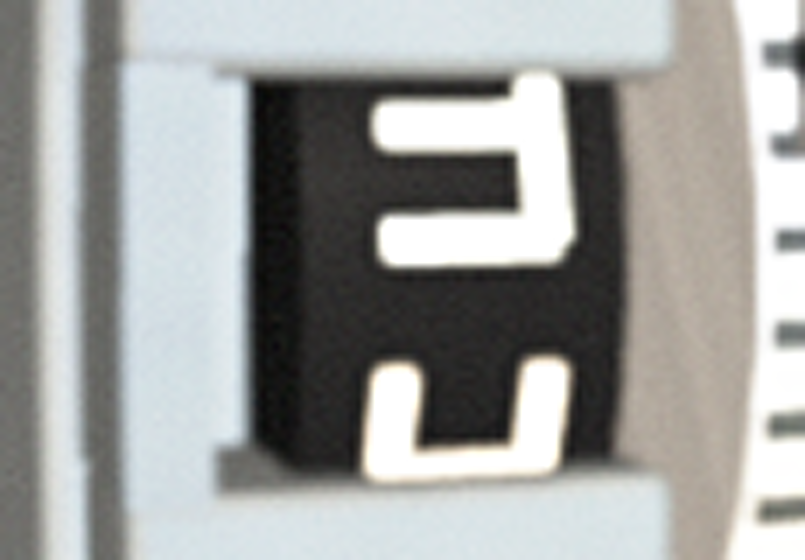

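Call:
{"method": "play_rows", "body": {"rows": [[[0,0,10],[0,0,0],0],[[0,0,0],[0,0,0],0],[[-13,2.9,0],[0,0,0],0],[[-12.4,2.8,0],[0,0,0],0],[[0,0,0],[0,0,0],0],[[0,0,-6],[0,0,0],0],[[0,0,-4],[0,0,0],0],[[0,0,0],[0,0,0],0]]}}

```text
clock: 6.05
position: [0.4928, -0.2725, 0.1199]
ee_rot: [0.994, -0.109, 0.0, 0.0]
ft_force: [-1.3, 0.3, 7.5]
grip_width: 0.001
```

Call:
{"method": "play_rows", "body": {"rows": [[[3.2,-0.7,0],[0,0,0],0],[[3.2,-0.7,0],[0,0,0],0],[[3.2,-0.7,0],[0,0,0],0],[[3.2,-0.7,0],[0,0,0],0],[[3.2,-0.7,0],[0,0,0],0],[[3.2,-0.7,0],[0,0,0],0],[[3.2,-0.7,0],[0,0,0],0],[[3,-0.7,0],[0,0,0],0],[[0,0,0],[0,0,0],0],[[0,0,10],[0,0,0],0],[[-13,2.9,0],[0,0,0],0],[[0,0,0],[0,0,0],0]]}}

```text
clock: 7.55
position: [0.5032, -0.2749, 0.1295]
ee_rot: [0.994, -0.109, -0.0, -0.0]
ft_force: [0.3, 1.0, -0.3]
grip_width: -0.001
```

```bash
python3 snap.py w3
```

```text
[ 0.50386915 -0.27479208  0.12955169] [-0.12928212 -0.06528339 -0.00809786] 7.6
[286.79994125 191.6878743 ]
```

View pics/w3z.png

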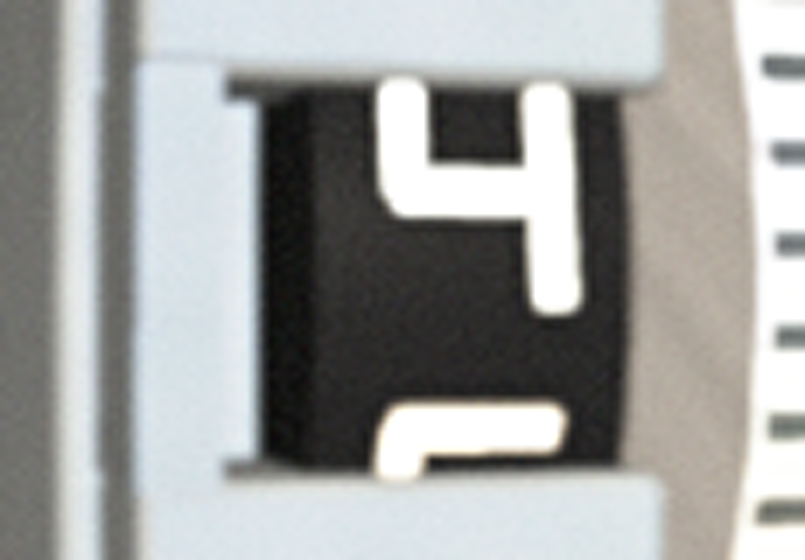

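Call:
{"method": "play_rows", "body": {"rows": [[[-12.4,2.8,0],[0,0,0],0],[[0,0,0],[0,0,0],0],[[0,0,-6],[0,0,0],0],[[0,0,-4],[0,0,0],0],[[0,0,0],[0,0,0],0]]}}

```text
clock: 8.22
position: [0.4927, -0.2725, 0.1199]
ee_rot: [0.994, -0.109, 0.0, 0.0]
ft_force: [-1.1, 1.0, 7.6]
grip_width: -0.001
```

Call:
{"method": "play_rows", "body": {"rows": [[[3,-0.7,0],[0,0,0],0],[[3,-0.7,0],[0,0,0],0],[[3,-0.7,0],[0,0,0],0],[[3,-0.7,0],[0,0,0],0],[[3,-0.7,0],[0,0,0],0],[[3,-0.7,0],[0,0,0],0],[[3,-0.7,0],[0,0,0],0],[[3,-0.7,0],[0,0,0],0],[[0,0,0],[0,0,0],0],[[0,0,10],[0,0,0],0],[[-12,2.7,20],[0,0,0],0],[[0,0,0],[0,0,0],0]]}}

```text
clock: 9.72
position: [0.5044, -0.2756, 0.151]
ee_rot: [0.994, -0.109, 0.001, 0.0]
ft_force: [-0.4, 0.4, -0.3]
grip_width: 0.003
```

```bash
python3 snap.py w4
```

```text
[ 0.50451322 -0.2751361   0.15009709] [-0.45481351  0.40937745 -0.35896016] 9.775
[283.93743243 180.4711476 ]
```

View pics/w4z.png

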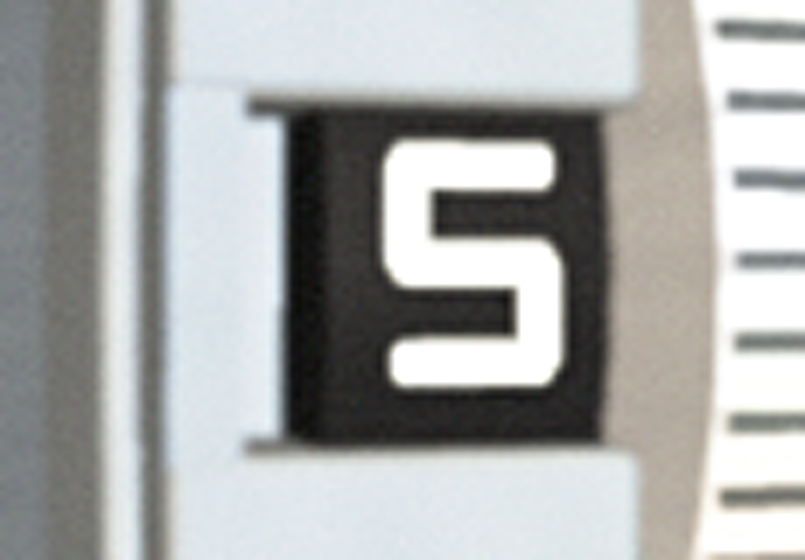

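Call:
{"method": "play_rows", "body": {"rows": [[[0,0,30],[0,0,0],0],[[0,0,30],[0,0,0],0],[[0,0,0],[0,0,0],0],[[0,0,0],[0,0,0],0]]}}

```text
clock: 10.28
position: [0.5041, -0.2747, 0.2086]
ee_rot: [0.994, -0.109, -0.001, -0.0]
ft_force: [-0.1, 0.9, -0.4]
grip_width: -0.004
```

```bash
python3 snap.py w5
python3 - <<'E'
import cv2,numpy as np
from h import *
t=camera("top"); cv2.imwrite("pics/t5.png",t); a=cv2.imread("pics/top0.png")
print("spare diff",cv2.absdiff(a,t)[170:270,110:200].mean(),cv2.absdiff(a,t)[170:270,110:200].max())
print(readout.get_obs()["position"],manip.hand_in())
E
```

```text
[ 0.5039541  -0.27470413  0.20842505] [-0.24000743  0.52061446 -0.56168829] 10.325
[284.60381287 162.81759147]
spare diff 13.67811111111111 30
the job is handed in; nothing more can be done
[ 0.50389648 -0.27476895  0.20848211] None
```

View pics/w5z.png

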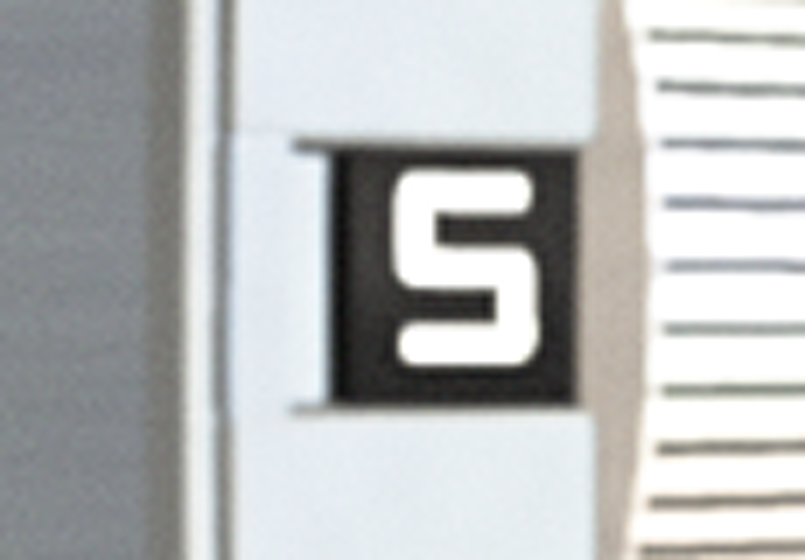

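The wheel on the machine with the key blank now shows 5, centred in its window. I handed the job in at about 10.4 s of the 40 s allowed; no verdict is reported.

- **How:** the window first read about 2.5 (bottom of the 2 above the top of the 3). I pressed the closed fingertips about 3 to 5 mm into the rim and made three strokes of roughly 26, 26 and 25 mm towards the rear, lifting clear between them. The vertical force was 6 to 7.6 N whenever I read it.
- **Wheel position:** after the last lift, the wrist picture shows the whole 5 with its centre at zoom row 268 and the window's centre at row 277. That is about 1 to 2 degrees past centre, against the 12 degrees allowed.
- **At rest:** the last two wrist pictures, about half a second apart, both show it at the same place. I took no separate speed reading.
- **Clear of everything:** the tool stood at z = 0.208 m, 83 mm above the wheel, and the force reading was under 1 N, which is noise.
- **Other machine:** the arm passed over it with the fingertips at about 0.30 m and did not touch it. My before/after picture check there was not conclusive. The difference averaged 14 grey levels and peaked at 30, probably a lighting or exposure shift or the arm's shadow. I did not view that last top picture, but the top picture taken before the strokes showed that machine's window reading as at the start.

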